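Adjust the bandsaw brake through its slot

TASK

The bandsaw's drum brake needs its shoes set: take the square-handled flat iron from the rack and, through the slot in the backing plate, push the star wheel's teeth outward (towards the plate's rim) one by one until the shoes bind and the wheel comes up solid, then back it off two teeth. Go by feel and stop at the first firm resistance: over about 11 N on a tooth jams the shoes, and nothing on the brake should be pressed with over 35 N. Then stand the iron back in the rack's empty hole; leave the gouges, mallet and rubber bung alone.

Things in the scene. Friction and masses are not known exactly. Their poses are not given: they have to be found in the camera images.
- brake: drum brake of a bandsaw, fixed, 180 mm across, bolted on a 240 x 240 x 18 mm plywood board with its round grey backing plate up (plate 3 mm thick, top at z = 78 mm). Origin: centre of the board's underside; z up, x runs from the centre through the slot to the rim. A bearing cap (14 mm high) is at the centre, a brake lever on the -x side.
- slot (a point): centre of the adjuster slot, at the plate's top face: 24 mm long along the brake's x (outward), 14 mm wide. Below it lies the star wheel: axis along the brake's y, 27.5 mm under this point; 39.6 mm over the teeth, so the crests are 7.7 mm under this point at most, 12 mm wide. Eight 3.6 mm thick round-crested teeth on a 24 mm hub.
- star_wheel (a joint): turn of the star wheel in rad; it grows as the teeth in the slot move outward (brake +x), which spreads the shoes. A click spring holds it at whole multiples of one tooth (0.785): a tooth then stands upright under the slot's middle and the gaps beside it, 10 mm wide, are 6.9 mm either side. A click takes about 3 N on a tooth. Where the shoes bind is not given: there the push goes on rising, about 5 N per mm, and over about 11 N jams the shoes.
- iron_grip (a point): centre of the iron's square wooden handle (22 x 22 mm, 56 mm tall, 28 mm above and below this point). The iron stands upright in the rack on its handle's foot, about 0.1 kg. z: up the handle; x: across the blade's thickness, y: along its width (parallel to the rack's axes at the start).
- iron_tip (a point): middle of the lower end of the iron's flat steel blade: 3.5 mm thick (x), 8 mm wide (y), 55 mm long, straight below the handle; 83 mm below iron_grip.
- rack: fixed wooden bench rack, 70 (x) x 215 (y) x 65 mm high, with three upright holes in a row. Origin: centre of its underside, z up.
- hole_left (a point): centre of the mouth of one of the rack's three square holes (13 x 13 mm, right through the 65 mm high block), at the top face; z up. The holes stand in a row, 75 mm apart, along the rack's y; this one is at +y. One holds the iron, the other two the gouges, in any order
- hole_mid (a point): centre of the mouth of one of the rack's three square holes (13 x 13 mm, right through the 65 mm high block), at the top face; z up. The holes stand in a row, 75 mm apart, along the rack's y; this one is in the middle. One holds the iron, the other two the gouges, in any order
- hole_right (a point): centre of the mouth of one of the rack's three square holes (13 x 13 mm, right through the 65 mm high block), at the top face; z up. The holes stand in a row, 75 mm apart, along the rack's y; this one is at -y. One holds the iron, the other two the gouges, in any order
- gouge_a_mid (a point): a carving gouge standing in the rack, round wooden handle 27 mm thick and 70 mm tall; point at half its height. Leave it.
- gouge_b_mid (a point): the other carving gouge, the same shape. Leave it.
- mallet_mid (a point): round wooden carver's mallet standing on its head on the bench, 80 mm across, 172 mm tall; point on its axis, 50 mm up. Leave it.
- bung_mid (a point): the slot's black rubber bung, 30 x 22 x 13 mm, lying on the bench; point at its middle. Leave it.

How it is judged (in metres and radians):
On the way, in this order (a step that is already met when the one before it is completed fails the run):
1. the star wheel has been pushed outward until the shoes bind (value of joint star_wheel above 2.385 rad), for 0.05 s.
2. the wheel has been backed off two teeth from there (value of joint star_wheel between 0.53 and 1.04 rad), for 0.2 s.
At the end, for the whole second after the job is handed in: the star wheel rests two teeth back from the bind (within a third of a tooth), and the iron stands upright in a hole of the rack: handle's foot on the rack's top within 6 mm, handle within 10 mm of the hole's axis, leaning less than 0.12 rad (all of step 2 and ((horizontal distance between iron_grip and hole_left below 0.01 m and z of iron_grip in the frame of hole_left between 0.022 and 0.034 m) or (horizontal distance between iron_grip and hole_mid below 0.01 m and z of iron_grip in the frame of hole_mid between 0.022 and 0.034 m) or (horizontal distance between iron_grip and hole_right below 0.01 m and z of iron_grip in the frame of hole_right between 0.022 and 0.034 m)) and angle between iron_grip's own z axis and vertical below 0.12 rad); the robot touches nothing.
It fails at once if the iron bears on the brake (plate or star wheel) with more than 35 N (contact force between iron and brake above 35 N).
It fails at once if the wheel is forced on past the bind (over about 11 N) and the shoes jam (value of joint star_wheel above 2.515 rad).
It fails at once if a gouge, the mallet or the bung is moved by more than 20 mm (distance of any of gouge_a_mid, gouge_b_mid, mallet_mid, bung_mid from where it was at the start of the episode above 0.02 m).
It also fails if it takes over 72 s, if anything falls off the work surface, if the arm or the gripper's body presses on something with over 40 N, if the wrist force passes 120 N, or if a joint passes its speed limit or range.

ROBOT

A 6-joint arm with a two-finger parallel gripper is mounted at the origin on the work surface. World frame = base frame: x ahead of the robot, y to its left, z up, the work surface at z = 0. Lengths are in m, angles in degrees, forces in N, time in s.
With the tool pointing down it reaches from about 0.325 to 0.775 m from the base axis. Payload 5.5 kg.
Tool frame: the origin (TCP) lies at the centre of the arm's flange, where the gripper is bolted on; the fingertips stand 182 mm ahead of it and the grasp point (between the pads) lies 163 mm ahead of it; z points along the fingers, y is the direction in which the jaws open and shut (so a half turn about z gives the same grasp; the last joint's range is limited). The gripper opens to 88 mm and grips with 3 to 60 N. Pads are 20 mm wide; open, the fingers measure 115 mm over their backs; the gripper's body (75 mm by 178 mm) begins 61 mm behind the grasp point.
Start: joints at [73.986, 5.22, 70.514, -0, 104.267, -3.249], TCP at [0.133, 0.585, 0.405] pointing down, gripper open.
Joint ranges: [-164.24, 164.24], [-49.07, 125.15], [9.68, 141.18], [-86.29, 266.29], [3.28, 154.24], [-151.56, 151.56]. Speed limits (degrees/s): [147.25, 147.25, 172.46, 180, 180, 180].

INTERFACE

Orientations are given as [roll, pitch, yaw] about the fixed x, y, z axes, in that order (R = Rz(yaw) Ry(pitch) Rx(roll)).
In Python, from station import r gives the robot as it stands. The module is installed in compiled form; this text tells all that it offers. Calls block until the motion is done:
- r.reach(position, orientation): joint-space move of the TCP to a pose.
- r.servo_line(position, rotation=None, speed=0.15): straight line of the TCP; rotation=None keeps the orientation; speed is the mean speed in m/s.
- r.move_joints(angles): joint-space move.
- r.let_go() and r.grab(squeeze=None): open the fingers fully, or close them until they stop; squeeze is the grip in N (None keeps the last).
- r.wait(seconds).
- r.inverse_kinematics(position, orientation): joint angles nearest the present ones, or None.
- r.sense(): the state.
- r.snapshot(name): name is "scene" or "top" or "wrist"; returns a dict with "frame" (480x640x3 uint8, red, green, blue), "fx", "fy", "cx", "cy" (pixels), "R" (3x3) and "t" (3): a world point X has camera coordinates R X + t. Camera axes: x right, y down, z forward; pixel columns grow to the right and rows downward; lengths in m; the calibration is good to about 2 mm. A picture is of the moment at which its call begins. There is no depth.
A pose or a line that the arm cannot do raises r.IKError and nothing moves.
- r.hand_in(): hands the job in, once; it reports no verdict.
The state is a dict: "clock": time; "joints": joint angles; "joint_vel": joint speeds; "joint_torque": joint torques, N m; "tcp_pos": TCP position; "orientation": TCP orientation; "contact_force": force on the tool from outside, world axes, zero at the start; "torque": the same for the moment, N m; "opening": finger opening in m.
Only numpy, scipy, OpenCV 4.12 (cv2) and the standard library are available. Lean on these libraries where they do the work, as an engineer would, in place of code of your own. Each camera call takes 0.05 s, during which the arm holds its last target.

## Working session

There is one attempt and no reset: what is moved stays moved. The work goes in short steps, each a Python script; the robot and the scene stay as the last script left them, time stands still between calls to the robot, and variables do not carry over. Pictures are saved under pics/ and viewed, and the job is handed in when it is done.

```bash
mkdir -p pics
cat > h.py <<'E'
import numpy as np, cv2
from station import r
def snap(n,f):
    s=r.snapshot(n); cv2.imwrite('pics/'+f,s['frame'][:,:,::-1]); 
    np.savez('pics/'+f[:-4]+'.npz',**{k:np.array(v) for k,v in s.items()}); return s
def load(f): return dict(np.load('pics/'+f+'.npz'))
def ray(s,u,v):
    R=np.array(s['R']);t=np.array(s['t'])
    d=R.T@np.array([(u-s['cx'])/s['fx'],(v-s['cy'])/s['fy'],1]); return -R.T@t,d
def onz(s,u,v,z):
    o,d=ray(s,u,v); return o+d*(z-o[2])/d[2]
def proj(s,X):
    c=np.array(s['R'])@np.array(X)+np.array(s['t']); return np.array([s['fx']*c[0]/c[2]+s['cx'],s['fy']*c[1]/c[2]+s['cy']])
E
python3 - <<'E'
from h import *
for n in ['scene','top','wrist']:
    s=snap(n,n+'0.png'); print(n,s['fx'],-np.array(s['R']).T@np.array(s['t']))
print(r.sense())
E
```

```text
scene 449.2678582894029 [0.98322423 0.61330405 0.68134112]
top 442.89911078776925 [0.53238226 0.05464517 0.83666228]
wrist 333.19522430531646 [0.0578955  0.60231699 0.38423797]
{'clock': 0.15, 'joints': array([ 7.39859452e+01,  5.25308997e+00,  7.05651090e+01, -2.74542169e-03,
        1.04266579e+02, -3.24824221e+00]), 'joint_vel': array([-0.07273445,  0.00992532, -0.27925775, -0.02868356, -0.14590796,
        0.04243743]), 'joint_torque': array([ 1.57973107e-03, -4.47046745e+01, -4.06907451e+01,  6.98795007e-02,
        2.75263988e-02, -1.45129284e-04]), 'tcp_pos': array([0.13259835, 0.58521455, 0.40377665]), 'orientation': array([-1.79915208e+02, -2.14620457e-03,  1.67233511e+02]), 'contact_force': array([-0.45544657, -0.19156514, -0.62527746]), 'torque': array([0.02641669, 0.00747458, 0.02627214]), 'opening': 0.08764429187307755}
```

View pics/scene0.png

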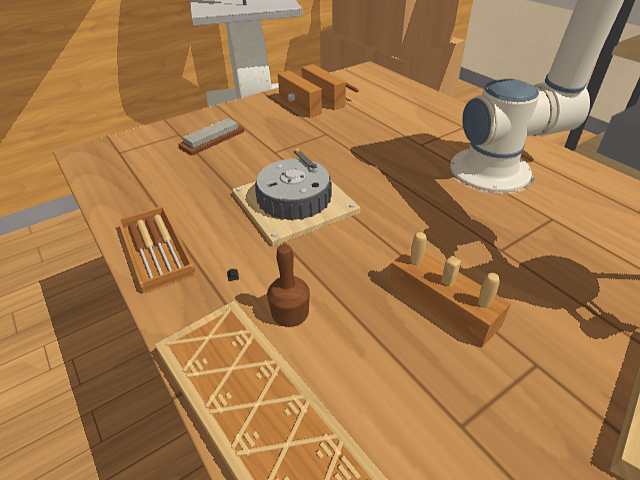

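View pics/top0.png

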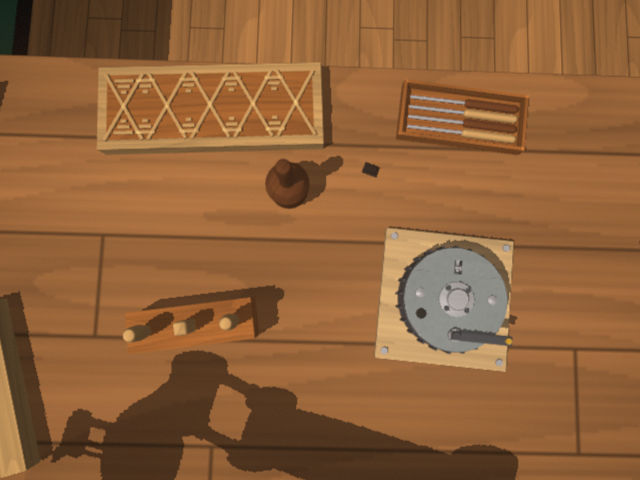

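View pics/wrist0.png

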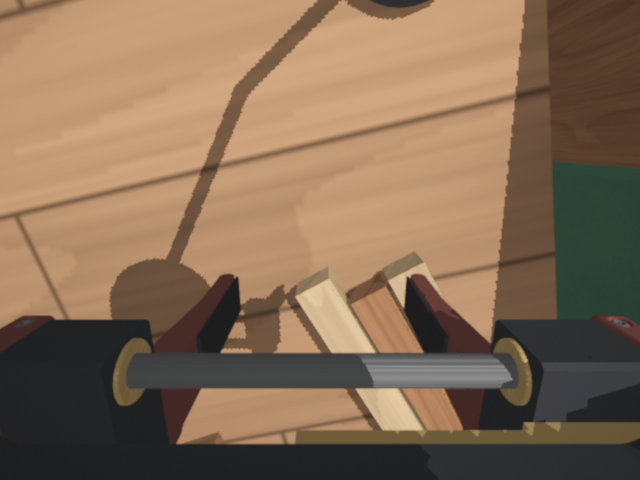

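The middle rack item (top view, near 180,327) is square, so it's the iron. The brake slot candidate is near (458,267), opposite the lever. I'll enlarge the top view.

Run:
```python
from h import *
s=load('top0')
f=s['frame'][:,:,::-1]
a=cv2.resize(f[225:375,370:520],None,fx=4,fy=4,interpolation=2)
b=cv2.resize(f[285:365,110:270],None,fx=5,fy=5,interpolation=2)
cv2.imwrite('pics/ta.png',a);cv2.imwrite('pics/tb.png',b)
s=load('scene0');f=s['frame'][:,:,::-1]
cv2.imwrite('pics/tc.png',cv2.resize(f[220:350,360:520],None,fx=4.5,fy=4.5,interpolation=2))
```

```text
(no output)
```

View pics/ta.png

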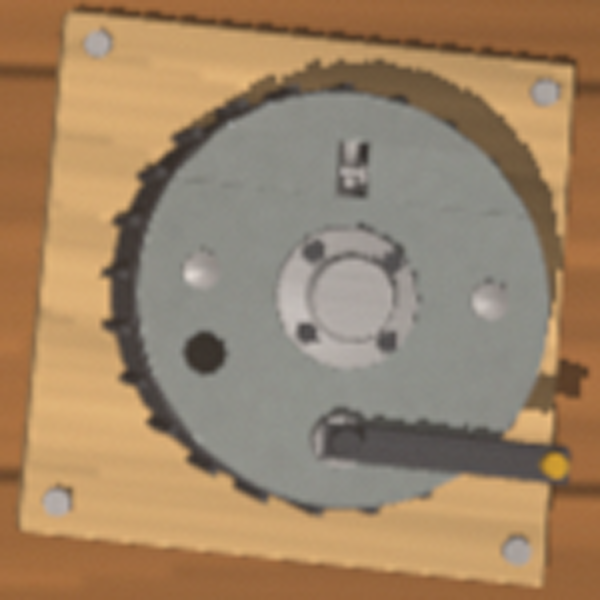

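View pics/tb.png

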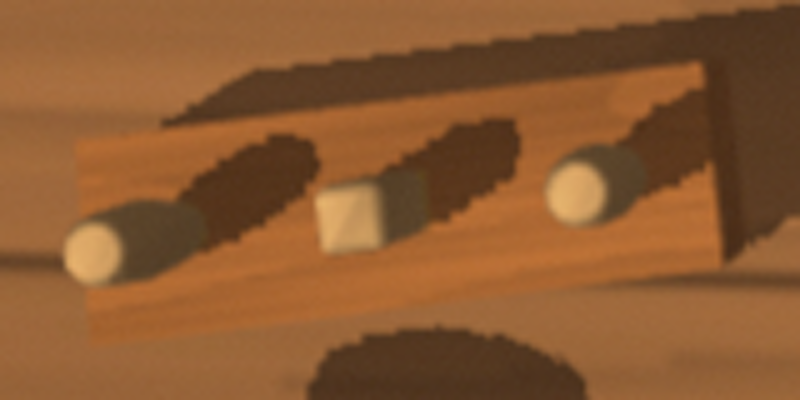

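View pics/tc.png

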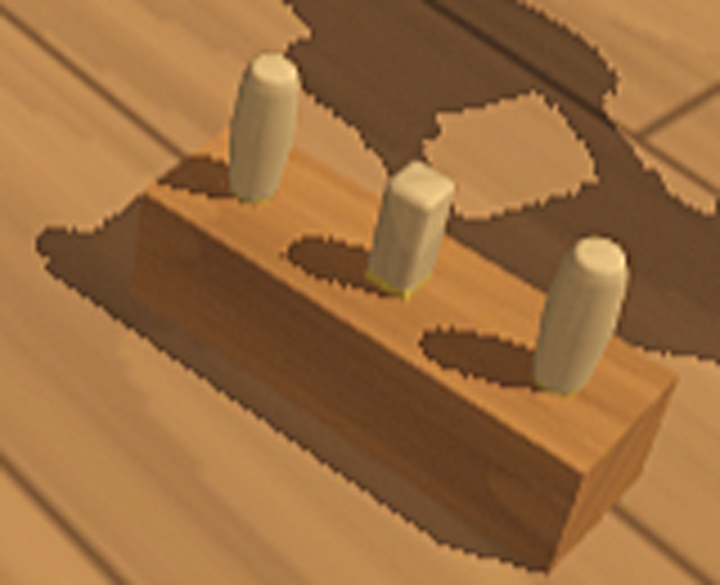

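Run:
```python
from h import *
s=load('top0'); f=s['frame']
hsv=cv2.cvtColor(f,cv2.COLOR_RGB2HSV)
# plate: grey
for nm,box in dict(iron=(172,318,190,340),gl=(120,322,136,345),gr=(217,312,234,331)).items():
    x0,y0,x1,y1=box; c=f[y0:y1,x0:x1].astype(int)
    m=((c[:,:,2]>125)&(c[:,:,0]>180)).astype(np.uint8)
    M=cv2.moments(m,True); u,v=M['m10']/M['m00']+x0,M['m01']/M['m00']+y0
    z=.121 if nm=='iron' else .135
    cs,_=cv2.findContours(m,0,1); rc=cv2.minAreaRect(max(cs,key=cv2.contourArea))
    print(nm,M['m00'],u,v,onz(s,u,v,z),rc)
# bolts of board
c=f.astype(int)
for nm,(u,v) in dict(b1=(394.2,236),b2=(506.3,248),b3=(384.2,350.2),b4=(499.2,362.2)).items():
    print(nm,onz(s,u,v,.020))
P=[onz(s,u,v,.020) for u,v in [(394.2,236),(506.3,248),(384.2,350.2),(499.2,362.2)]]
print('ctr',np.mean(P,0))
# slot: darkest/different pixels near
cr=cv2.cvtColor(f[255:282,448:470],cv2.COLOR_RGB2GRAY); print(cr)
w=load('wrist0'); print(w['R'],w['cx'],w['cy'])
for n in ('scene','top'): print(load(n+'0')['R'].round(3))
```

```text
Traceback (most recent call last):
ZeroDivisionError: float division by zero
```

Run:
```python
from h import *
s=load('top0'); f=s['frame']
print(f[325:330,176:184].tolist()[2])
for nm,u,v,z in [('iron',179.9,328.5,.121),('gl',128.7,335.7,.135),('gr',225.2,323.7,.135),('slot',458,267,.078),('cap',457.5,299,.092)]:
    print(nm,onz(s,u,v,z).round(4))
P=[onz(s,u,v,.020) for u,v in [(394.2,236),(506.3,248),(384.2,350.2),(499.2,362.2)]]
print('ctr',np.round(P,4),np.mean(P,0))
w=load('wrist0'); print(w['R'].round(3),w['cx'],w['cy'])
for n in ('scene','top'): print(load(n+'0')['R'].round(3))
```

```text
[[221, 169, 104], [219, 167, 101], [216, 164, 101], [210, 158, 98], [199, 150, 92], [193, 145, 90], [192, 145, 88], [192, 145, 89]]
iron [0.464  0.2653 0.121 ]
gl [0.4523 0.3393 0.135 ]
gr [0.4745 0.1915 0.135 ]
slot [ 0.5762 -0.1917  0.078 ]
cap [ 0.5217 -0.186   0.092 ]
ctr [[ 0.6339 -0.0914  0.02  ]
 [ 0.6175 -0.3013  0.02  ]
 [ 0.4251 -0.0753  0.02  ]
 [ 0.4089 -0.2846  0.02  ]] [ 0.52137386 -0.18815138  0.02      ]
[[ 0.221  0.975 -0.001]
 [ 0.936 -0.212  0.28 ]
 [ 0.272 -0.063 -0.96 ]] 321.93119174744584 239.92191716462443
[[-0.821  0.571 -0.017]
 [ 0.386  0.532 -0.754]
 [-0.421 -0.625 -0.657]]
[[ 0.027 -0.999  0.017]
 [-0.994 -0.029 -0.107]
 [ 0.107 -0.014 -0.994]]
```

Run:
```python
from h import *
y=98.5; tx=np.array([np.cos(np.radians(y)),np.sin(np.radians(y))])
p=np.array([.464,.2655])-.022*tx
r.reach([p[0],p[1],.36],[180,0,y])
s=snap('wrist','w1.png'); st=r.sense(); print(st['clock'],st['tcp_pos'],st['orientation'],st['joints'])
print(proj(s,[.464,.2653,.121]))
```

```text
1.95 [0.466915   0.2445959  0.36016402] [ 1.79987874e+02 -1.79122057e-02  9.86037858e+01] [ 2.39452065e+01 -6.30044495e+00  8.64617829e+01  1.42751128e-02
  9.98222292e+01  1.53438598e+01]
[321.82876492 228.68238554]
```

View pics/w1.png

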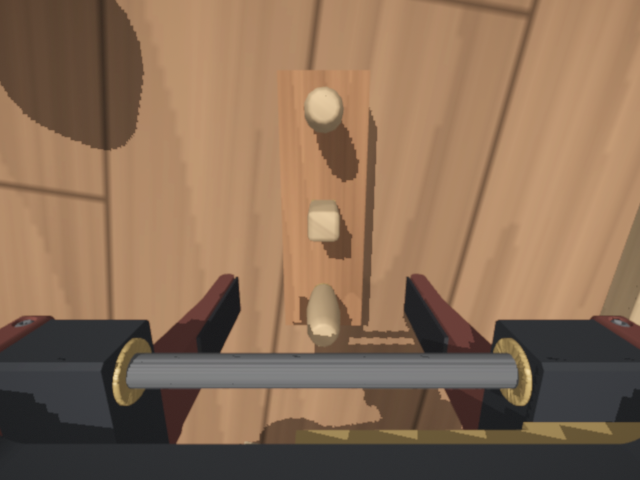

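Run:
```python
from h import *
f=load('w1')['frame'][:,:,::-1]
cv2.imwrite('pics/w1a.png',cv2.resize(f[180:270,270:390],None,fx=6,fy=6,interpolation=2))
cv2.imwrite('pics/w1b.png',cv2.resize(f[60:360,260:400],None,fx=1.9,fy=1.9,interpolation=2))
```

```text
(no output)
```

View pics/w1a.png

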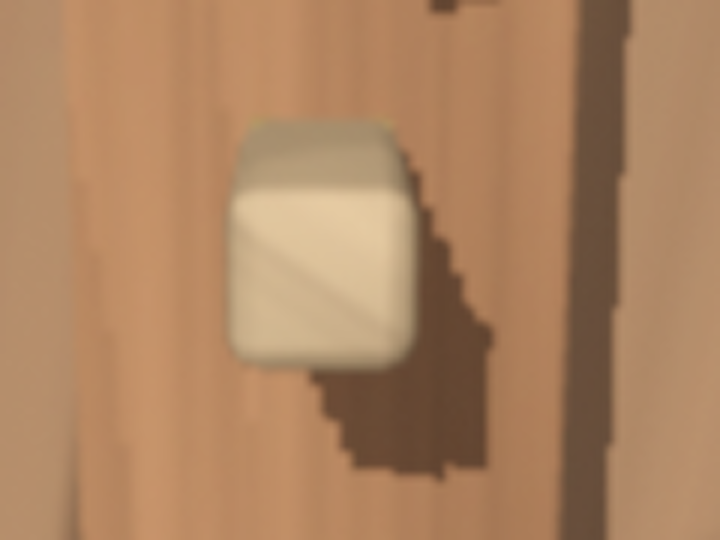

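View pics/w1b.png

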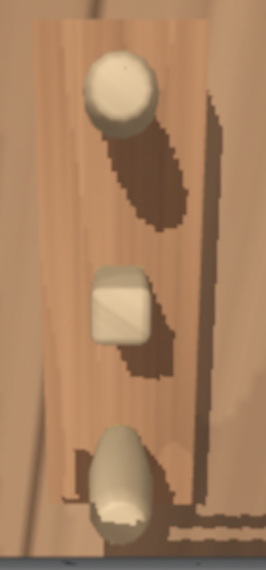

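Run:
```python
from h import *
s=load('w1'); print(onz(s,323.6,226.1,.121), onz(s,323.8,106,.135))
g=lambda a,b:onz(s,270+a/6,180+b/6,.065)
L=[g(66,0),g(80,540)];Rr=[g(580,0),g(560,540)]
for a,b in(L,Rr): d=a-b; print(a,b,np.degrees(np.arctan2(-d[0],d[1])))
print('width',np.linalg.norm(L[0]-Rr[0]),np.linalg.norm(L[1]-Rr[1]),(np.sum(L,0)+np.sum(Rr,0))/4)
h=lambda a,b:onz(s,270+a/6,180+b/6,.121)
a,b=h(229,277),h(417,277); print('handle w',np.linalg.norm(a-b)); d=h(229,210)-h(229,345); print('yaw',np.degrees(np.arctan2(-d[0],d[1])))
```

```text
[0.46491944 0.26726725 0.121     ] [0.45373686 0.34105511 0.135     ]
[0.4268853  0.28687336 0.065     ] [0.43801436 0.20879831 0.065     ] 8.112469795995795
[0.49628023 0.29734318 0.065     ] [0.50804793 0.21937116 0.065     ] 8.582426178179743
width 0.07018030000450631 0.07082715981620144 [0.46730695 0.2530965  0.065     ]
handle w 0.021272091571662988
yaw 7.916538867516816
```

Run:
```python
from h import *
o=[180,0,98.4]
r.reach([.4648,.2665,.33],o)
r.servo_line([.4648,.2665,.259],speed=.08)
print(r.sense()['contact_force'])
r.grab(50); st=r.sense(); print(st['opening'],st['contact_force'],st['tcp_pos'],st['clock'])
r.servo_line([.4648,.2665,.36],speed=.08)
st=r.sense(); print(st['opening'],st['contact_force'],st['tcp_pos'],st['clock'])
```

```text
[-0.30675234  0.0374416   0.92480393]
0.02198755739442415 [ 0.15404748  0.22754335 -0.51842495] [0.46477985 0.26651485 0.25897238] 4.2833
0.021965435604732377 [-0.10552216  0.22010897 -0.80416066] [0.46477334 0.26646354 0.35921839] 5.7
```

Run:
```python
from h import *
s=load('top0'); print('mallet',onz(s,288,185,.05))
r.servo_line([.4648,.2665,.44],speed=.15)
o=[180,0,85.5]
r.reach([.50,.04,.44],o)
r.reach([.56,-.24,.42],o)
s=snap('wrist','w2.png'); print(proj(s,[.5762,-.1917,.078]),r.sense()['clock'])
r.servo_line([.576,-.1917,.355],speed=.2)
s=snap('wrist','w3.png'); print(proj(s,[.5762,-.1917,.078])); snap('scene','s3.png'); snap('top','t3.png')
st=r.sense(); print(st['clock'],st['tcp_pos'],st['orientation'],st['contact_force'])
```

```text
mallet [0.71750295 0.10741543 0.05      ]
[334.39780959 174.79465018] 8.4583
[321.81042878 242.27768254]
9.175 [ 0.57594791 -0.19228305  0.35713763] [1.79828484e+02 7.00884274e-02 8.54647923e+01] [ 0.19189201  0.11647521 -1.74514057]
```

View pics/w2.png

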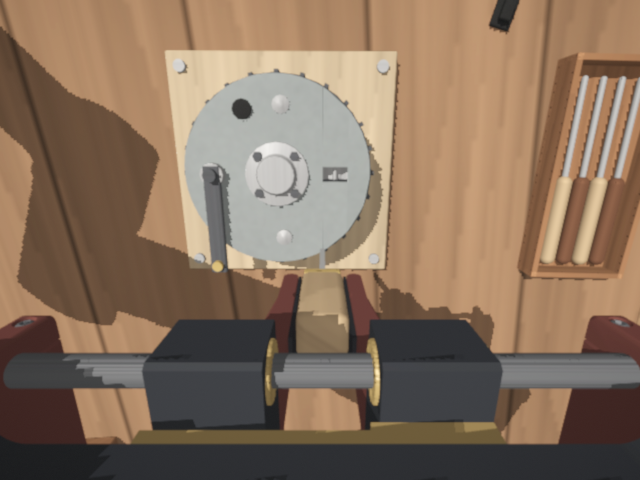

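View pics/w3.png

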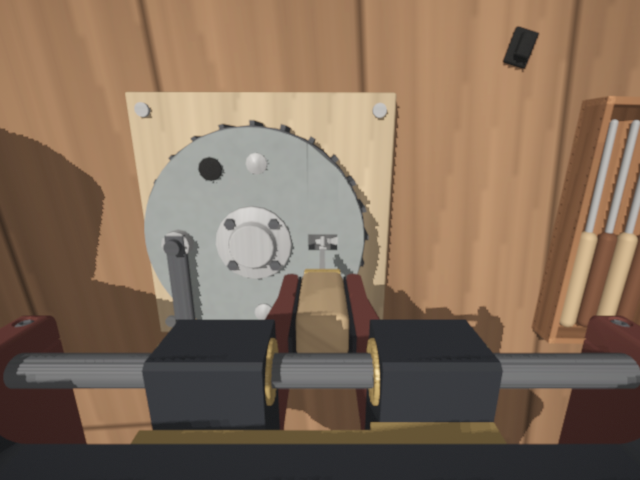

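View pics/s3.png

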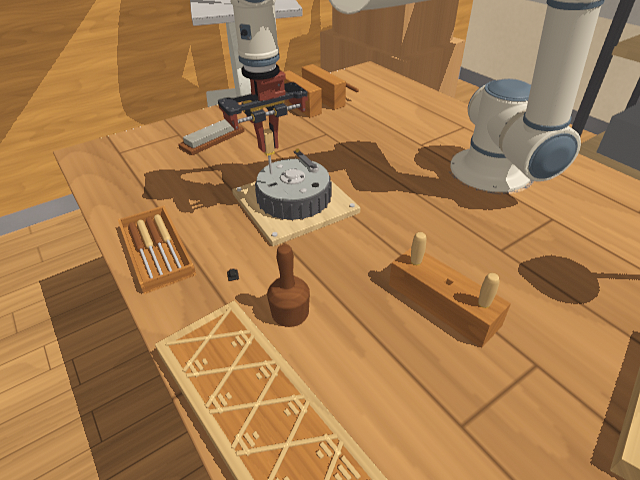

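Run:
```python
from h import *
f=load('w3')['frame'][:,:,::-1]
a=cv2.resize(f[222:292,280:380],None,fx=7,fy=7,interpolation=0)
cv2.imwrite('pics/w3a.png',a)
f=load('w2')['frame'][:,:,::-1]
cv2.imwrite('pics/w2a.png',cv2.resize(f[150:200,300:370],None,fx=9,fy=9,interpolation=0))
```

```text
(no output)
```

View pics/w3a.png

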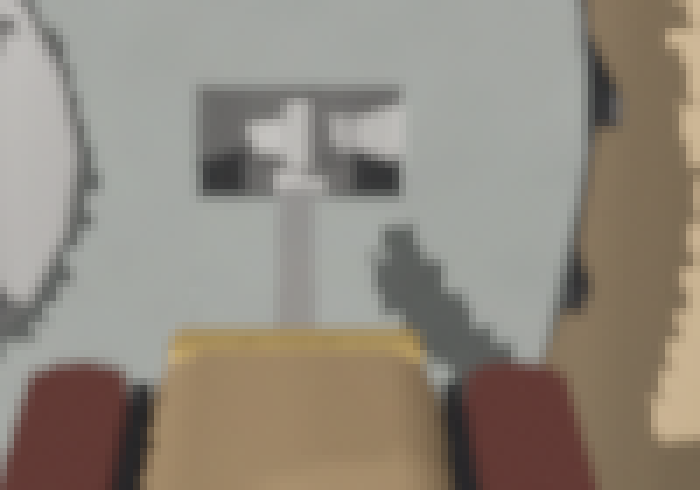

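View pics/w2a.png

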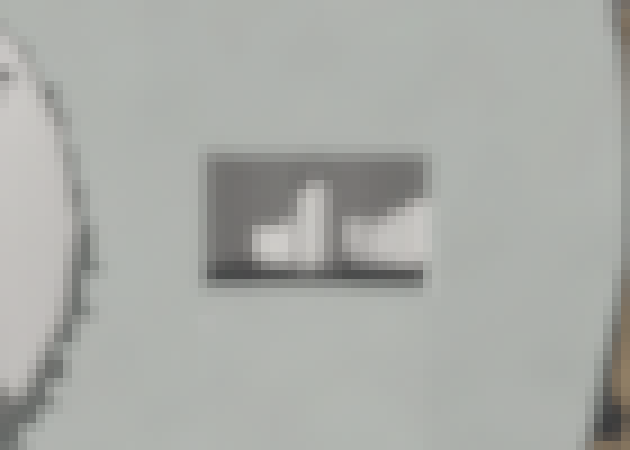

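Run:
```python
from h import *
for n,c in dict(w3=[280+198/7,280+403/7,222+87/7,222+195/7],w2=[300+205/9,300+427/9,150+154/9,150+288/9]).items():
    s=load(n); u0,u1,v0,v1=c
    print(n,onz(s,(u0+u1)/2,(v0+v1)/2,.078), np.linalg.norm(onz(s,u0,v0,.078)-onz(s,u1,v0,.078)),np.linalg.norm(onz(s,u0,v0,.078)-onz(s,u0,v1,.078)))
    d=onz(s,u1,(v0+v1)/2,.078)-onz(s,u0,(v0+v1)/2,.078); print('yaw',np.degrees(np.arctan2(d[1],d[0])))
s=load('w3');print('tip expected',proj(s,[.576,-.1917,.357-.249]))
b0,b1=onz(s,280+278/7,222+200/7,.12),onz(s,280+315/7,222+200/7,.12);print(b0,b1)
# board edges from w3 bolts
B=[onz(s,u,v,.02) for u,v in [(141.5,110),(379.5,110.5)]]; d=B[1]-B[0]; print('board yaw',np.degrees(np.arctan2(d[1],d[0])),np.linalg.norm(d))
s=load('w2')
B=[onz(s,u,v,.02) for u,v in [(179,66),(383,66),(200,258.5),(374,258.5)]]
for a,b in((0,1),(2,3)): d=B[b]-B[a]; print(np.degrees(np.arctan2(d[1],d[0])),np.linalg.norm(d))
print(np.mean(B,0))
# height of slot rays cross: triangulate w2,w3 & top
t=load('top0'); A=np.zeros((3,3));bb=np.zeros(3)
for ss,u,v in ((load('w3'),322.9,242.1),(load('w2'),335.1,174.6),(t,458.1,267)):
    o,dd=ray(ss,u,v); dd/=np.linalg.norm(dd); M=np.eye(3)-np.outer(dd,dd); A+=M; bb+=M@o
print(np.linalg.solve(A,bb))
```

```text
w3 [ 0.57711156 -0.19165643  0.078     ] 0.02355520843416102 0.013043462188822743
yaw -4.438509243262214
w2 [ 0.57689432 -0.1915278   0.078     ] 0.023418881108492023 0.01401316696881981
yaw -4.408753446999849
tip expected [321.52111779 254.21446379]
[ 0.57530387 -0.18492586  0.12      ] [ 0.57890454 -0.18520535  0.12      ]
board yaw -4.550728123119218 0.2114356623362087
-4.410011168000726 0.21094767632364528
-4.407614704014468 0.21066642160134272
[ 0.5221542  -0.18727482  0.02      ]
[ 0.57672764 -0.19171592  0.07785403]
```

```bash
cat >> h.py <<'E'
YB=-4.45; SL=np.array([.577,-.1916]); ex=np.array([np.cos(np.radians(YB)),np.sin(np.radians(YB))]); ey=np.array([-ex[1],ex[0]])
TIP=.249; OB=[180,0,90+YB]
def pos(x,y,zt): p=SL+ex*x/1e3+ey*y/1e3; return [p[0],p[1],zt/1e3+TIP]
def cur():
    st=r.sense(); d=st['tcp_pos'][:2]-SL; f=st['contact_force']
    return np.array([d@ex*1e3,d@ey*1e3,(st['tcp_pos'][2]-TIP)*1e3]), np.array([f[:2]@ex,f[:2]@ey,f[2]]), st['clock']
def favg(n=4,dt=.02):
    F=[]
    for _ in range(n): F.append(cur()[1]); r.wait(dt)
    return np.mean(F,0)
E
python3 - <<'E'
from h import *
r.reach(pos(-6.9,0,100),OB); r.wait(.3)
print(*cur()); print(favg(5),[cur()[1].round(2) for _ in range(1)])
r.servo_line(pos(-6.9,0,82),speed=.05); r.wait(.2)
print(*cur()); f0=favg(5); print(f0)
s=snap('wrist','w4.png'); cv2.imwrite('pics/w4a.png',cv2.resize(s['frame'][200:300,270:390,::-1],None,fx=6,fy=6,interpolation=0)); print(r.sense()['clock'])
E
```

```text
[-6.78505769e+00 -6.76955448e-02  1.00224466e+02] [-0.89578268 -0.85941432 -2.14744265] 9.725
[-0.16470903 -0.33304757 -1.74903045] [array([-1.76, -0.39, -0.73])]
[-6.86316843e+00 -7.62674811e-03  8.24440478e+01] [-0.87725283  0.39967383 -1.60709318] 10.5167
[-0.20022919  0.11722252 -1.27607681]
10.65
```

View pics/w4a.png

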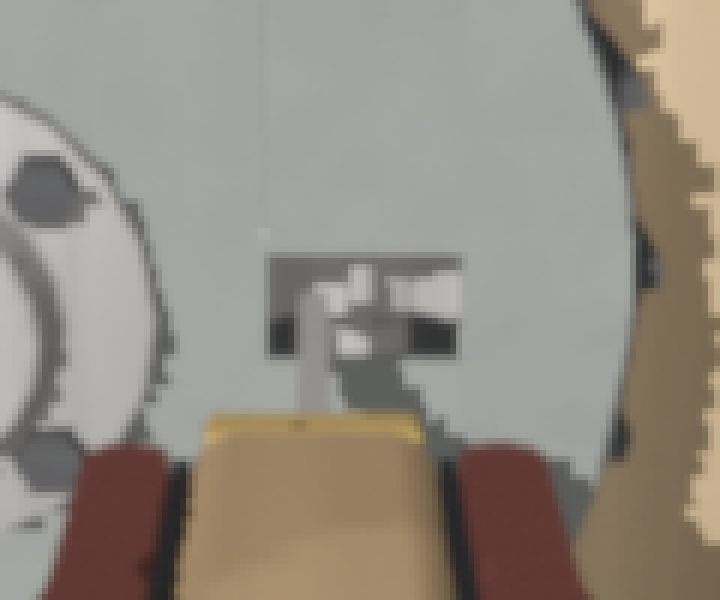

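Run:
```python
from h import *
f0=favg(8); print('f0',f0)
for z in (74,69,66,64.5):
    r.servo_line(pos(-6.9,0,z),speed=.03); p,f,t=cur(); F=favg(3)-f0; print(z,p.round(2),F.round(2),round(t,2))
    if F[2]>5: print('stop'); break
else:
  for x in np.arange(-6,7.1,1):
    r.servo_line(pos(x,0,64.5),speed=.03); F=favg(4)-f0; p,f,t=cur(); print(x,p.round(2),F.round(2),round(t,2))
    if abs(F[0])>6: print('stop');break
```

```text
f0 [-0.30218674 -0.16089118 -1.62396949]
74 [-6.950e+00  3.000e-02  7.346e+01] [0.23 0.05 0.43] 11.2
69 [-6.960e+00  4.000e-02  6.859e+01] [0.3  0.02 0.21] 11.57
66 [-6.950e+00 -1.000e-02  6.569e+01] [0.41 0.1  0.02] 11.87
64.5 [-6.91 -0.   64.39] [ 0.18  0.12 -0.41] 12.17
-6.0 [-5.970e+00 -1.000e-02  6.453e+01] [-0.01 -0.   -0.37] 12.53
-5.0 [-4.97 -0.   64.5 ] [0.4  0.04 0.1 ] 12.85
-4.0 [-4.020e+00 -1.000e-02  6.448e+01] [-0.04 -0.62  0.56] 13.17
-3.0 [-3.190e+00 -5.000e-02  6.449e+01] [-2.82  0.15  1.95] 13.48
-2.0 [-1.94 -0.   64.55] [-2.43 -0.09  1.46] 13.8
-1.0 [-0.87 -0.   64.5 ] [-1.63 -0.    0.8 ] 14.12
0.0 [1.200e-01 2.000e-02 6.446e+01] [-0.86  0.16  0.36] 14.43
1.0 [1.130e+00 3.000e-02 6.451e+01] [-0.38  0.5  -0.01] 14.75
2.0 [2.140e+00 2.000e-02 6.466e+01] [0.29 0.56 0.26] 15.07
3.0 [ 3.04  0.   64.51] [0.46 0.09 0.22] 15.38
4.0 [ 4.01  0.   64.47] [0.67 0.41 0.1 ] 15.7
5.0 [5.030e+00 2.000e-02 6.449e+01] [0.08 0.51 0.12] 16.02
6.0 [ 6.02 -0.   64.5 ] [0.38 0.35 0.31] 16.33
7.0 [7.020e+00 2.000e-02 6.447e+01] [0.63 0.38 0.25] 16.65
```

```bash
cat >> h.py <<'E'
def click(d,lim=6.5,z=64.5):
    """push one tooth in direction d (+1 out). returns 'click' or 'bind'"""
    p,_,_=cur()
    if p[2]<72: r.servo_line(pos(p[0],0,74),speed=.06)
    r.servo_line(pos(-6.9*d,0,74),speed=.06)
    r.wait(.1); f0=favg(6)
    r.servo_line(pos(-6.9*d,0,z),speed=.04); F=favg(3)-f0
    print('in',cur()[0].round(2),F.round(2))
    if F[2]>5: return 'blocked'
    r.servo_line(pos(-4.4*d,0,z),speed=.03)
    pk=0
    for a in np.arange(-4,0.1,.4):
        r.servo_line(pos(a*d,0,z),speed=.02); F=favg(6)-f0; f=-F[0]*d; pk=max(pk,f)
        print(round(a*d,1),cur()[0][0].round(2),F.round(2))
        if f>lim: return 'bind'
        if pk>2 and f<pk-1 and a>-2.5: break
    for a in (1,3,5,7):
        r.servo_line(pos(a*d,0,z),speed=.03); F=favg(3)-f0; print(a*d,F.round(2))
        if -F[0]*d>lim: return 'late'
    return 'click'
E
python3 - <<'E'
from h import *
print(click(1),cur()[2])
E
```

```text
in [-6.920e+00  1.000e-02  6.418e+01] [ 0.59 -0.34  0.69]
-4.0 -4.03 [-0.65 -0.    0.4 ]
-3.6 -3.74 [-2.65  0.35  2.16]
-3.2 -3.24 [-3.1   0.28  2.24]
-2.8 -2.76 [-2.72 -0.27  2.18]
-2.4 -2.36 [-2.86 -0.03  2.87]
-2.0 -1.95 [-2.42 -0.18  2.66]
-1.6 -1.55 [-1.9  -0.41  2.28]
1 [0.12 0.58 0.46]
3 [-0.57 -0.14  0.21]
5 [0.68 0.19 0.04]
7 [-0.21 -0.48 -0.15]
click 21.8833
```

Run:
```python
from h import *
print(click(1),cur()[2])
```

```text
in [-6.910e+00  3.000e-02  6.418e+01] [-0.07  0.29  0.21]
-4.0 -4.04 [-0.57 -0.06  0.6 ]
-3.6 -3.74 [-2.19 -0.31  1.36]
-3.2 -3.25 [-3.28  0.36  2.38]
-2.8 -2.83 [-3.82  0.1   2.81]
-2.4 -2.48 [-4.93  0.13  3.26]
-2.0 -2.14 [-5.33  0.06  3.35]
-1.6 -1.82 [-5.79 -0.04  3.84]
-1.2 -1.51 [-6.53  0.07  4.14]
bind 26.2667
```

The third push rises steadily to 6.5 N instead of peaking at about 3 N, so the shoes have bound. Now I'll back off two teeth.

Run:
```python
from h import *
r.servo_line(pos(-6.9,0,64.5),speed=.03)
print(click(-1),cur()[2])
```

```text
in [ 6.830e+00 -2.000e-02  6.423e+01] [-0.24  0.27 -0.62]
4.0 4.01 [-0.55  0.1   0.04]
3.6 3.6 [-0.58  0.09  0.11]
3.2 3.2 [-0.22 -0.23  0.09]
2.8 2.86 [ 0.41  0.04 -0.16]
2.4 2.56 [ 2.62  0.5  -0.69]
2.0 2.04 [ 3.13  0.16 -0.59]
1.6 1.6 [2.95 0.23 0.41]
1.2 1.18 [2.34 0.31 0.39]
0.8 0.78 [ 2.02 -0.46  0.99]
-1 [1.15 0.35 1.15]
-3 [-0.12 -0.26  0.36]
-5 [-0.06 -0.1   0.78]
-7 [-0.06 -0.15  0.17]
click 32.5333
```

Run:
```python
from h import *
print(click(-1),cur()[2])
p=cur()[0]
r.servo_line(pos(-7,0,82),speed=.06)
s=snap('wrist','w5.png'); cv2.imwrite('pics/w5a.png',cv2.resize(s['frame'][200:300,270:390,::-1],None,fx=6,fy=6,interpolation=0)); print(r.sense()['opening'])
```

```text
in [ 6.820e+00 -1.000e-02  6.422e+01] [-0.06 -0.28 -0.47]
4.0 4.01 [-0.02  0.35  0.12]
3.6 3.59 [ 0.34  0.35 -0.24]
3.2 3.2 [ 0.56 -0.19 -0.01]
2.8 2.86 [ 1.17  0.18 -0.36]
2.4 2.56 [ 3.   -0.11 -0.98]
2.0 2.05 [ 3.12  0.06 -0.59]
1.6 1.59 [3.53 0.37 0.16]
1.2 1.17 [2.8  0.25 0.15]
0.8 0.77 [2.65 0.11 0.91]
0.4 0.37 [2.82 0.28 0.77]
0.0 -0.05 [2.26 0.33 1.72]
-1 [1.29 0.14 0.95]
-3 [-0.07 -0.43 -0.13]
-5 [ 0.28 -0.08 -0.06]
-7 [0.28 0.2  0.12]
click 39.1667
0.02170610289989104
```

View pics/w5a.png

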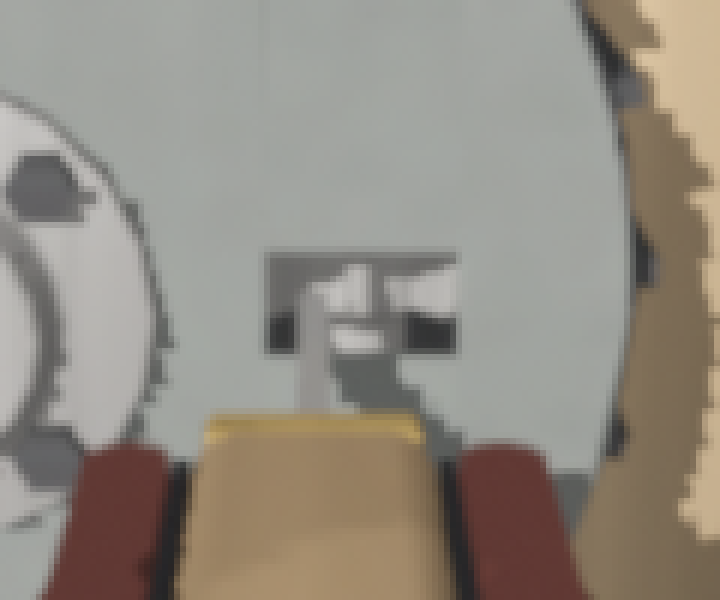

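Run:
```python
from h import *
r.servo_line(pos(-7,0,190),speed=.2)
r.reach([.50,.04,.44],[180,0,91])
r.reach([.4648,.2665,.40],[180,0,98.4])
r.servo_line([.4648,.2665,.335],speed=.1); r.wait(.2)
s=snap('wrist','w6.png'); cv2.imwrite('pics/w6a.png',cv2.resize(s['frame'][150:300,230:410,::-1],None,fx=4,fy=4,interpolation=0)); st=r.sense(); print(st['clock'],st['tcp_pos'],st['contact_force'])
s=snap('scene','s6.png'); cv2.imwrite('pics/s6a.png',cv2.resize(s['frame'][200:350,360:520,::-1],None,fx=4,fy=4,interpolation=0))
```

```text
43.2833 [0.46487554 0.26657771 0.33577265] [-1.02825115  0.10069664 -1.92282818]
```

View pics/w6a.png

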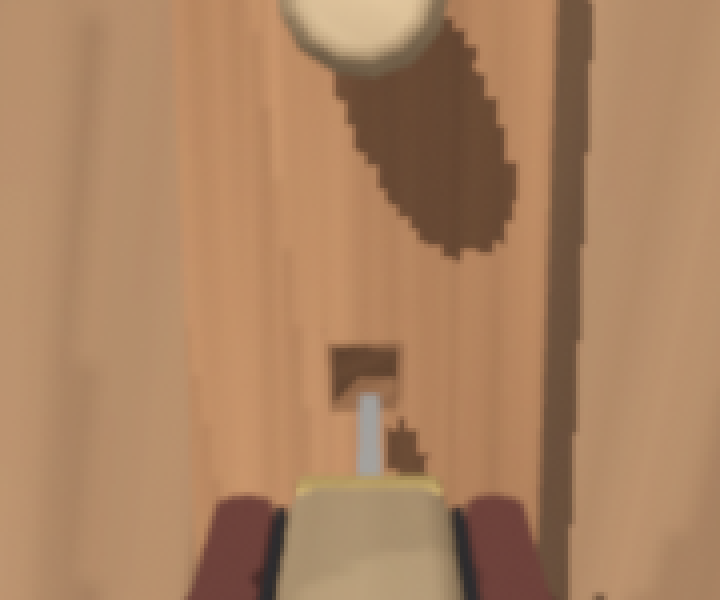

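View pics/s6a.png

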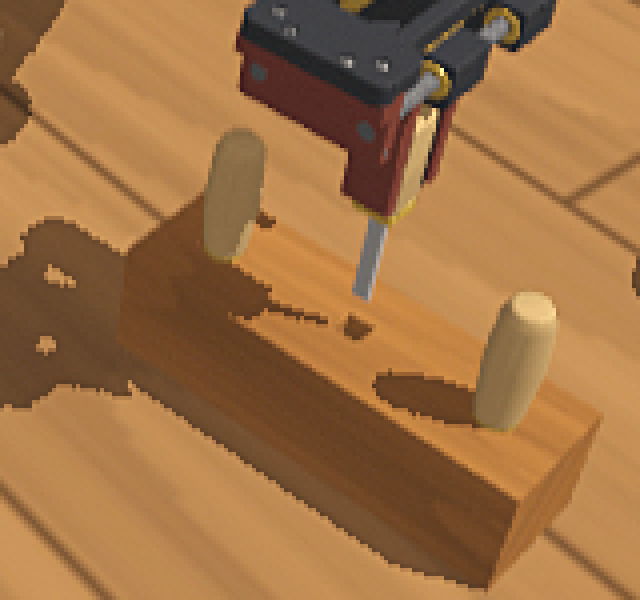

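Run:
```python
from h import *
s=load('w6'); h=onz(s,230+365/4,150+378/4,.065); print(h, np.linalg.norm(onz(s,230+330/4,244.5,.065)-onz(s,230+400/4,244.5,.065)))
# blade front lower edge centre at approx (370,394): z=.0865
print(onz(s,230+370/4,150+394/4,.0865))
```

```text
[0.46495633 0.26665343 0.065     ] 0.013817664193960072
[0.46535767 0.27029482 0.0865    ]
```

Run:
```python
from h import *
r.wait(.2); f0=favg(6)
for z in (.320,.308,.290,.275,.265,.262,.2605,.2595,.259,.2585):
    r.servo_line([.4647,.2666,z],speed=.05); F=favg(4)-f0; print(z,F.round(2),r.sense()['tcp_pos'][2].round(4))
    if F[2]>4: break
st=r.sense(); print(st['clock'])
```

```text
0.32 [-0.04  0.63 -0.15] 0.3199
0.308 [-0.04  0.53 -0.  ] 0.3079
0.29 [0.39 0.22 0.08] 0.2901
0.275 [0.46 0.27 0.05] 0.2749
0.265 [-0.27  0.37 -0.01] 0.2648
0.262 [ 0.11  0.66 -0.09] 0.262
0.2605 [-0.16  0.   -0.22] 0.2605
0.2595 [0.16 0.37 0.19] 0.2595
0.259 [0.4  0.61 0.18] 0.259
0.2585 [-1.43 -1.06  3.92] 0.259
47.7
```

Seated at the pick height, and the contact shows. Release and check.

Run:
```python
from h import *
r.servo_line([.4647,.2666,.259],speed=.05)
r.let_go(); r.wait(.2)
r.servo_line([.4647,.2666,.36],speed=.1)
r.reach([.46,.10,.40],[180,0,98.4]); r.wait(.3)
s=snap('scene','s7.png'); cv2.imwrite('pics/s7a.png',cv2.resize(s['frame'][200:350,360:520,::-1],None,fx=4,fy=4,interpolation=0))
s=snap('top','t7.png'); cv2.imwrite('pics/t7a.png',cv2.resize(s['frame'][285:365,110:270,::-1],None,fx=5,fy=5,interpolation=2))
st=r.sense(); print(st['clock'],st['contact_force'],st['opening'])
```

```text
51.5417 [ 0.36904607 -0.74535762 -0.66894202] 0.0877303367586453
```

View pics/s7a.png

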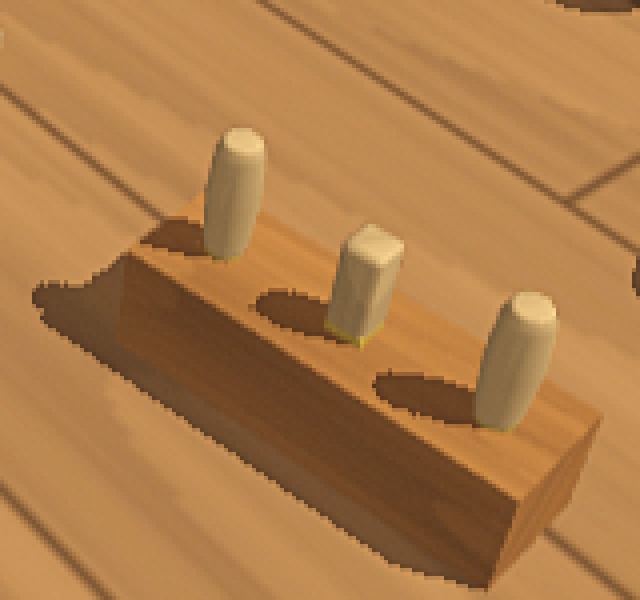

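View pics/t7a.png

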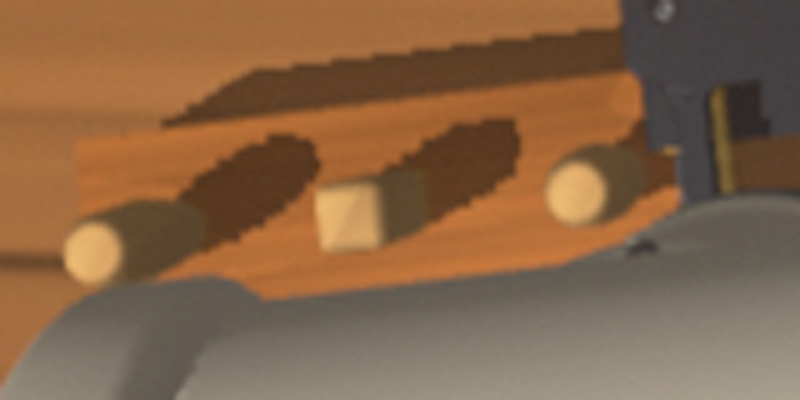

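The iron stands upright in the middle hole, where it was at the start, and nothing else has moved.

```bash
python3 -c "
from h import *
r.hand_in(); print(r.sense()['clock'])"
```

```text
the job is handed in; nothing more can be done
the job is handed in; nothing more can be done
```

I set the brake by feel, put the iron back and handed the job in at about 52 s on the robot's clock. `hand_in` gave no verdict.

- **Setting:** I pushed the star wheel outward through the slot. Two teeth clicked over at about 3 N each. On the third the force rose steadily instead of dropping, and I stopped at 6.5 N sideways (about 7.7 N in total).
- **Backing off:** I then pushed two teeth back inward; each clicked over at about 3–3.5 N. The last wrist picture shows a tooth upright under the slot, as at the start.
- **Iron:** it went into the middle hole at the pick-up height, with about 4 N when its foot touched the rack. After release it looks upright and as it was at the start. The gouges look unmoved. I did not recheck the mallet and bung in the final pictures, but the arm never worked near them.

**Not confirmed:** the wheel angle at the bind can't be measured directly. Force suggests about 2.43 rad, inside the 2.385–2.515 window. Blade travel alone, with no allowance for flex, would put it as high as about 2.51 rad, close to the jam limit. Both figures assume the wheel started one tooth on (0.785 rad), which I inferred from it binding after two clicks.

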